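Refit a lathe's speed knob and hold it pressed

TASK

Take the bench brush and, with the brush and not the fingers or arm, sweep both beech offcuts off the top of the lathe's speed-control box, then stand the brush back on the bench on its bristles. Take the loose dark plastic knob, turn it so that its D-shaped bore matches the flat of the upright steel shaft on the box, push it fully home on the shaft, and keep pressing so that the sprung shaft stays pushed down: finish while still gripping and pressing the knob. Leave the other tools on the bench alone.

Things in the scene. Friction and masses are not known exactly. Their poses are not given: they have to be found in the camera images.
- console: the lathe's speed-control box: black sides, bare aluminium top, 120 (x) x 180 (y) x 50 mm high, fixed to the bench; origin at the centre of its underside. The upright shaft stands at the middle of the top. Offcuts may be swept off over any edge
- shaft_tip (a point): centre of the top end of the upright steel D-shaft, 24 mm above the box's top; z axis up, x axis from the shaft's axis towards its flat. Shaft 14 mm in diameter, flat 3 mm from the axis; the top 5 mm taper to half that size as a lead-in. A washer 22 mm across, 1.5 mm thick lies round its foot. The flat may face up to 0.65 rad either side of straight away from the robot
- shaft (a joint): how far the sprung shaft is pushed down, m: 0 is up, 0.005 fully down; it takes 3 N to start and 8 N to push fully down, and it springs back
- knob: the loose dark plastic knob, 48 mm tall, 70 g, standing on the bench, bore downwards; origin at the centre of its underside. Skirt 52 mm across, 7 mm high; hub 44 mm across up to 20 mm; on top a bar grip 44 mm long (x), 16 mm wide (y), from 20 to 48 mm height. A fin on the skirt at +x, out to 35 mm from the axis, marks the side of the bore's flat
- knob_bore (a point): blind end of the knob's D-bore, on its axis 16 mm above the underside; axes as the knob's. Bore 16 mm in diameter, flat 4 mm from the axis on the +x side. It fits when the x axes of knob and shaft agree within about 0.15 rad. Fully home, this point meets the shaft's tip and the underside is 8 mm above the box's top (3 mm when fully pressed)
- brush: the bench brush, wooden back and stiff brown bristles, standing on its bristles; origin at the centre of its underside, x along its length. Bristles 66 (x) x 20 (y) mm from 0 to 30 mm height, back 74 x 26 mm up to 42 mm, above that a straight grip 60 (x) x 18 (y) mm from 42 to 78 mm height. Its two ends and sides are alike. Mass about 120 g
- offcut_a: a beech offcut, 34 (x) x 22 (y) x 20 (z) mm, loose on top of the box at the +y side of the shaft or the -y side, about 34 mm from the shaft's axis; origin at the centre of its underside, mass about 12 g. It must be swept off
- offcut_b: the other beech offcut, the same in size and mass, on the shaft's other side. It must be swept off
- gouge_a: bystander, to be left alone: a wood gouge with a round beech handle, 105 x 21 mm, and a dark 62 mm blade, lying; origin at its underside
- gouge_b: bystander, to be left alone: a second, slightly shorter wood gouge (105 mm handle, 52 mm blade), lying; origin at its underside
- chuck_key: bystander, to be left alone: a T-shaped steel chuck key, 64 mm long, 60 mm crossbar, lying; origin at its underside
- live_centre: bystander, to be left alone: a steel lathe centre, 28 mm across and 42 mm tall, cone upwards; origin at its underside
- blank: bystander, to be left alone: a square beech stick, 130 x 24 x 24 mm, lying; origin at its underside
- wax_jar: bystander, to be left alone: a small amber jar with a steel lid, 52 mm across and 55 mm tall; origin at its underside
- sanding_block: bystander, to be left alone: a cork sanding block, 90 x 50 x 26 mm; origin at its underside
Mind the look-alikes: they are no part of the job. What is shaped like the offcut_a but turquoise is not meant.

How it is judged:
By the outcome, as a careful person would: the job done as asked, in the order asked, and still so for the second after the job is handed in, while the arm keeps its last pose, push and grip.
It also fails if it takes over 67 s, if anything falls off the work surface, if the arm or the gripper's body presses on something with over 40 N, if the wrist force passes 120 N, or if a joint passes its speed limit or range.

ROBOT

A 6-joint arm with a two-finger parallel gripper is mounted at the origin on the work surface. World frame = base frame: x ahead of the robot, y to its left, z up, the work surface at z = 0. Lengths are in m, angles in rad, forces in N, time in s.
With the tool pointing down it reaches from about 0.3 to 0.825 m from the base axis. Payload 5.4 kg.
Tool frame: the origin (TCP) lies midway between the tips of the shut fingers; the grasp point (between the pads) lies 19 mm behind it; z points along the fingers, x is the direction in which the jaws open and shut, and the axes are right-handed (so a half turn about z gives the same grasp; the last joint's range is limited). The gripper opens to 92 mm and grips with 3 to 60 N. Pads are 20 mm wide; open, the fingers measure 128 mm over their backs; the gripper's body (75 mm by 189 mm) begins 69 mm behind the grasp point.
Start: joints at [0.944, 0.158, 1.597, -0, 1.386, -0.21], TCP at [0.233, 0.526, 0.215] pointing down, gripper open.
Joint ranges: [-2.91, 2.91], [-0.94, 2.29], [0.18, 2.7], [-1.29, 4.43], [0.17, 2.64], [-3, 3]. Speed limits (rad/s): [2.57, 2.57, 3.14, 3.14, 3.14, 3.14].

INTERFACE

Orientations are given as a unit quaternion [x, y, z, w].
In Python, from station import * gives the robot as it stands.
- The arm moves only by the tool apply_moves, never from a script. Its argument "commands" is a list of rows, each a list of 7 numbers: the opening, from 0 (shut) to 1 (fully open), then the shift along the tool's x, y, z in units of 30 mm (1.0 is 30 mm), then the turn, a rotation vector about the tool's x, y, z in units of 6 degrees (1.0 is 6 degrees). In form: [[grip, x, y, z, ax, ay, az], ...]. A call has 1 to 20 rows; each row is the pose to reach, as a shift and turn from the pose commanded when the call began, along the tool's axes at that moment; what a row does not reach only later rows make up. A row lasts 1/12 s, in which the tool goes at most 41.7 mm and 7.16 degrees, less where a joint would pass 70% of its speed; a pose out of reach is approached as far as the arm can. A call with a gripper value outside its range is refused whole. The fingers move at their own pace and stop on an object; "grip_force" is the grip in N (left out, the last holds). Time passes only in rows, so rows that repeat a pose let the fingers close. It gives the time, the measured TCP pose, the force and the opening at its end, in the units of the state.
- get_state(): the state, without advancing time (a new reading comes with each control period).
- get_image(name): name is "side" or "top"; returns (picture, depth): 384x512x3 uint8, red, green, blue; 384x512 float32, m along the optical axis (not along the pixel's ray), 0 where there is no reading.
- get_calibration(name): a dict with "K" (3x3 intrinsics, pixels), "pose" (4x4, takes a point from camera to world coordinates). Camera axes: x right, y down, z forward; pixel columns grow to the right and rows downward; lengths in m; the calibration is good to about 2 mm. A picture is of the moment at which its call begins. get_calibration takes no time and is no camera call.
- finish_job(): hands the job in, once; it reports no verdict.
Trained networks look in the newest picture that a camera, given by its name, has taken for a name from the list of things; names that differ only in an ending like _2 or _b are one class to them, and where a whole thing is asked for, a point or a joint stands for the part that bears it (a point fixed in the world has none). Each returns a list of dicts, best first, with "conf" (0 to 1); they miss things now and then, are a little off and sometimes report something else, mostly with a low value. They report only what shows in the picture. A call takes as long as a camera call. They do not tell look-alikes from the thing itself.
- find_in(camera, name): "box" ([left, top, right, bottom] in pixels, round what is visible of it).
The state is a dict: "time_s": time; "joints": joint angles; "qvel": joint speeds; "joint_torque": joint torques, N m; "tcp_pos": TCP position; "eef_rot": TCP orientation; "ft_force": force on the tool from outside, world axes, zero at the start; "torque": the same for the moment, N m; "grip_width": finger opening in m.
Only numpy, scipy, OpenCV 4.12 (cv2) and the standard library are available. Lean on these libraries where they do the work, as an engineer would, in place of code of your own. Each camera call takes 0.05 s, during which the arm holds its last target.

## Working session

There is one attempt and no reset: what is moved stays moved. The work goes in short steps, Python scripts to look and compute and a tool call to move; the robot and the scene stay as the last step left them, time stands still between calls to the robot, and variables do not carry over. Pictures are saved under pics/ and viewed, and the job is handed in when it is done.

Besides the shell and the picture viewer there is one more tool, called as a command line: name --pt "numbers of a row" for each row, then --argument value for the rest. apply_moves: Moves the arm, as the interface text tells. Its arguments: {"type":"object","properties":{"commands":{"type":"array","items":{"type":"array","items":{"type":"number"}}},"grip_force":{"type":"number"}},"required":["commands"]}

```bash
ls; mkdir -p pics; python3 - <<'E'
from station import *
import cv2,numpy as np
np.set_printoptions(precision=4,suppress=True)
print(get_state())
for n in("side","top"):
    im,d=get_image(n); cv2.imwrite(f"pics/{n}0.png",cv2.resize(im[:,:,::-1],(800,600))); np.savez(f"{n}0.npz",im=im,d=d)
    print(get_calibration(n))
    for o in("console","shaft_tip","knob","brush","offcut_a"):
        print(n,o,[(np.round(r["box"]),round(r["conf"],2)) for r in find_in(n,o)])
E
```

```text
pics
{'time_s': 0.0, 'joints': array([ 0.9439,  0.159 ,  1.5982,  0.    ,  1.3862, -0.2101]), 'qvel': array([ 0.0002,  0.0008,  0.0003, -0.0011,  0.0004,  0.0001]), 'joint_torque': array([ -0.0011, -38.5567, -32.2105,   0.07  ,   0.0381,  -0.0001]), 'tcp_pos': array([0.2324, 0.5253, 0.2136]), 'eef_rot': array([ 0.8381,  0.5455, -0.0009,  0.0003]), 'ft_force': array([-0.1879,  0.4901,  0.6835]), 'torque': array([-0.0118, -0.0175,  0.0234]), 'grip_width': 0.0920346720711536}
{'K': array([[458.0629,   0.    , 255.646 ],
       [  0.    , 458.0629, 191.5471],
       [  0.    ,   0.    ,   1.    ]]), 'pose': array([[ 0.9337, -0.1644,  0.3182,  0.1362],
       [-0.3582, -0.4298,  0.8289, -0.9094],
       [ 0.0005, -0.8878, -0.4601,  0.6118],
       [ 0.    ,  0.    ,  0.    ,  1.    ]])}
side console [(array([245., 191., 322., 252.]), 0.85), (array([182., 199., 244., 215.]), 0.68)]
side shaft_tip []
side knob [(array([292., 286., 321., 316.]), 0.56)]
side brush [(array([195., 156., 221., 187.]), 0.73)]
side offcut_a [(array([280., 206., 301., 222.]), 0.65), (array([231., 233., 245., 245.]), 0.57), (array([266., 193., 284., 206.]), 0.52)]
{'K': array([[435.7274,   0.    , 255.5161],
       [  0.    , 435.7274, 181.5442],
       [  0.    ,   0.    ,   1.    ]]), 'pose': array([[-0.0198, -0.9812,  0.192 ,  0.254 ],
       [-0.9998,  0.0199, -0.0016,  0.019 ],
       [-0.0023, -0.192 , -0.9814,  1.2762],
       [ 0.    ,  0.    ,  0.    ,  1.    ]])}
top console [(array([236., 143., 300., 186.]), 0.95)]
top shaft_tip []
top knob [(array([353., 184., 374., 200.]), 0.51), (array([213., 188., 223., 242.]), 0.43)]
top brush [(array([152., 184., 170., 215.]), 0.71)]
top offcut_a [(array([252., 162., 262., 176.]), 0.52), (array([270., 155., 286., 169.]), 0.49), (array([274., 200., 284., 212.]), 0.43)]
```

View pics/side0.png

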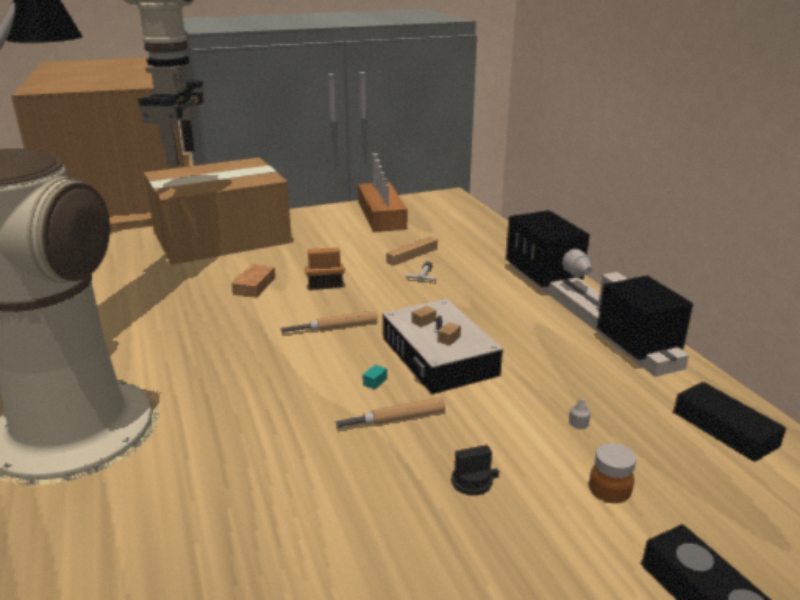

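View pics/top0.png

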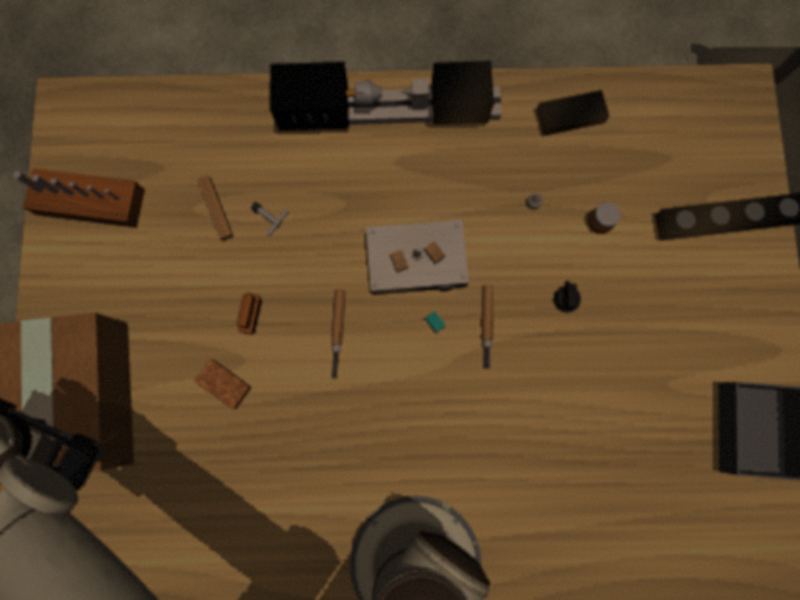

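```bash
cat > h.py <<'E'
import numpy as np,cv2
from station import *
np.set_printoptions(precision=4,suppress=True)
def cloud(n,d):
    c=get_calibration(n);K=c["K"];P=c["pose"]
    v,u=np.mgrid[0:384,0:512]
    p=np.stack([(u-K[0,2])/K[0,0]*d,(v-K[1,2])/K[1,1]*d,d],-1)
    w=p@P[:3,:3].T+P[:3,3]; w[d==0]=np.nan
    return w
def px(n,p):
    c=get_calibration(n);K=c["K"];P=c["pose"]
    q=K@(P[:3,:3].T@(np.array(p)-P[:3,3])); return q[:2]/q[2]
E
python3 - <<'E'
import numpy as np,cv2
t=np.load("top0.npz");im=t["im"]
cv2.imwrite("pics/tz1.png",cv2.resize(im[135:225,225:315,::-1],(600,600),interpolation=cv2.INTER_CUBIC))
a=cv2.resize(im[170:230,140:240,::-1],(500,300),interpolation=cv2.INTER_CUBIC)
b=cv2.resize(im[170:230,320:420,::-1],(500,300),interpolation=cv2.INTER_CUBIC)
cv2.imwrite("pics/tz2.png",np.vstack([a,b]))
s=np.load("side0.npz");im=s["im"]
cv2.imwrite("pics/sz1.png",cv2.resize(im[180:330,170:340,::-1],(680,600),interpolation=cv2.INTER_CUBIC))
E
```

```text
(no output)
```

The brush shows at about (159,200) in the top image, the knob at (363,190), and the console at (267,164) with two offcuts and the shaft on it. The turquoise look-alike is at (278,206).

View pics/tz1.png

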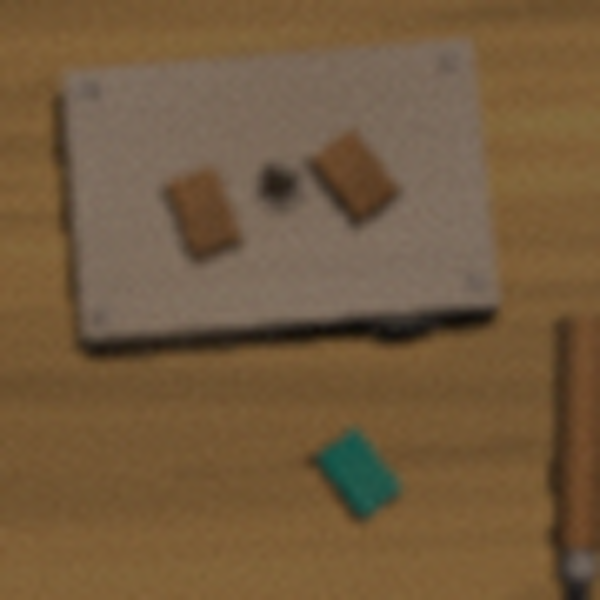

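View pics/tz2.png

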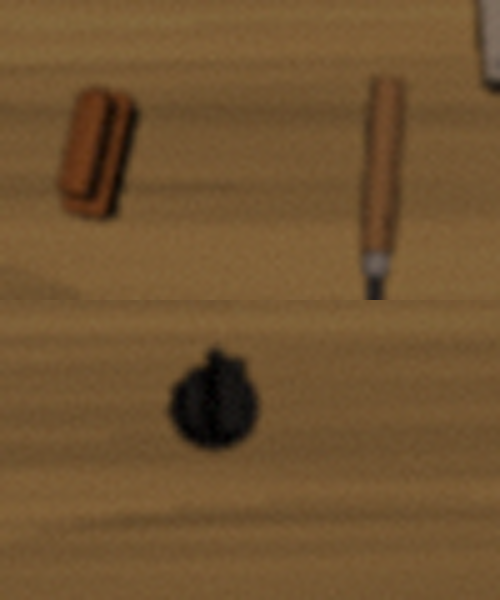

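View pics/sz1.png

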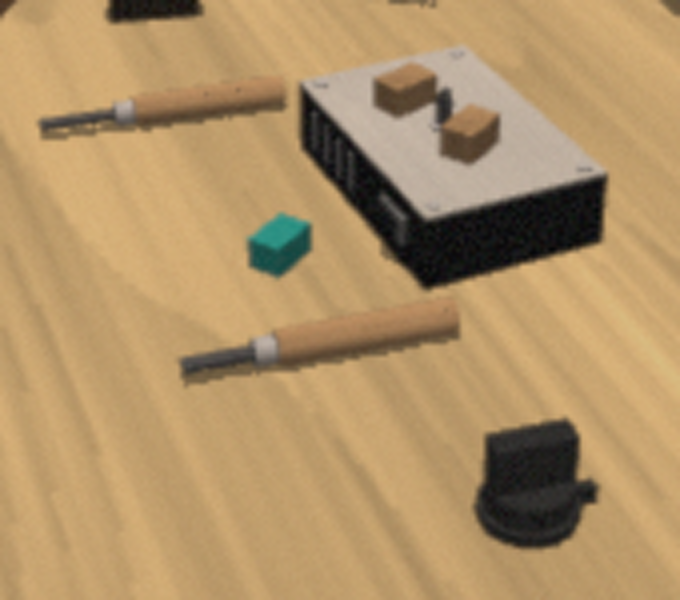

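```bash
python3 - <<'E'
from h import *
t=np.load("top0.npz");w=cloud("top",t["d"]);s=np.load("side0.npz");ws=cloud("side",s["d"])
def rep(W,x0,x1,y0,y1,z0,z1,name):
    m=(W[...,0]>x0)&(W[...,0]<x1)&(W[...,1]>y0)&(W[...,1]<y1)&(W[...,2]>z0)&(W[...,2]<z1)
    p=W[m]
    if len(p)<5: print(name,len(p));return
    r=cv2.minAreaRect((p[:,:2]*1000).astype(np.float32))
    print(name,len(p),p.mean(0),np.percentile(p[:,2],[5,50,95]),r)
for n,W in(("top",w),("side",ws)):
    for u,v in ((159,200),(363,190),(267,150)):
        if n=="top":print(u,v,W[v,u])
b=w[200,159];k=w[190,363];c=w[150,267]
for n,W in(("top",w),("side",ws)):
    rep(W,b[0]-.08,b[0]+.08,b[1]-.08,b[1]+.08,.01,.2,n+" brush all")
    rep(W,b[0]-.08,b[0]+.08,b[1]-.08,b[1]+.08,.06,.2,n+" brush top")
    rep(W,k[0]-.08,k[0]+.08,k[1]-.08,k[1]+.08,.008,.2,n+" knob all")
    rep(W,k[0]-.08,k[0]+.08,k[1]-.08,k[1]+.08,.03,.2,n+" knob bar")
    rep(W,.35,.75,-.15,.13,.04,.055,n+" console top")
    rep(W,.35,.75,-.15,.13,.06,.1,n+" on console")
E
```

```text
159 200 [0.4428 0.2882 0.07  ]
363 190 [ 0.4637 -0.2902  0.0465]
267 150 [ 0.5873 -0.0183  0.0479]
top brush all 309 [0.4443 0.2921 0.0579] [0.0157 0.0653 0.0805] ((416.9808349609375, 312.32330322265625), (43.34612274169922, 146.80296325683594), 59.83970260620117)
top brush top 162 [0.4467 0.2938 0.0756] [0.0654 0.0767 0.0814] ((447.7389221191406, 295.12908935546875), (19.87935447692871, 59.59011459350586), 78.92729187011719)
top knob all 228 [ 0.466  -0.2947  0.0306] [0.0087 0.0252 0.0503] ((448.5324401855469, -303.6922302246094), (102.17668914794922, 111.46129608154297), 61.454673767089844)
top knob bar 105 [ 0.4673 -0.2968  0.0458] [0.0321 0.047  0.0511] ((467.90625, -297.8495788574219), (15.056204795837402, 44.66108703613281), 85.78804779052734)
top console top 2274 [ 0.5478 -0.0155  0.0496] [0.0456 0.0497 0.0535] ((548.2747192382812, -15.82086181640625), (122.73778533935547, 179.9422149658203), 3.7218759059906006)
top on console 214 [ 0.5423 -0.0157  0.0693] [0.0641 0.0695 0.0736] ((542.0853271484375, -16.970951080322266), (39.01022720336914, 92.88562774658203), 15.0797071456909
[... 312 characters left out ...]
77.45469665527344)
side knob all 589 [ 0.4639 -0.3064  0.0302] [0.0094 0.0293 0.0484] ((471.9487609863281, -306.3749694824219), (59.17380142211914, 34.70269012451172), 2.484884738922119)
side knob bar 289 [ 0.4643 -0.3026  0.0424] [0.0316 0.0447 0.0489] ((466.09552001953125, -298.86102294921875), (19.497587203979492, 44.4189567565918), 86.80448150634766)
side console top 1720 [ 0.5423 -0.0337  0.049 ] [0.0432 0.0495 0.0517] ((547.3619995117188, -16.070587158203125), (124.24409484863281, 187.1146240234375), 3.4330878257751465)
side on console 248 [ 0.5391 -0.0194  0.0676] [0.0613 0.0685 0.0714] ((539.66748046875, -16.36627960205078), (39.84654235839844, 95.48058319091797), 14.804948806762695)
```

```bash
cat >> h.py <<'E'
def rel(cur,tgt):
    """cur,tgt: x,y,z (m), yaw deg -> row numbers (without grip)"""
    a=np.radians(cur[3]);dx,dy,dz=[1000*(tgt[i]-cur[i])/30 for i in range(3)]
    return np.round([dx*np.cos(a)+dy*np.sin(a),dx*np.sin(a)-dy*np.cos(a),-dz,0,0,-(tgt[3]-cur[3])/6],3)
E
python3 - <<'E'
from h import *
t=np.load("top0.npz");w=cloud("top",t["d"]);s=np.load("side0.npz");ws=cloud("side",s["d"])
import itertools
c=np.array([.548,-.016]);a=np.radians(3.6);R=np.array([[np.cos(a),np.sin(a)],[-np.sin(a),np.cos(a)]])
for n,W in(("top",w),("side",ws)):
    q=(W[...,:2]-c)@R.T; z=W[...,2]
    m=(abs(q[...,0])<.06)&(abs(q[...,1])<.085)&(z>.061)&(z<.09)
    for nm,mm in(("+y",m&(q[...,1]>.012)),("-y",m&(q[...,1]<-.012)),("shaft",m&(abs(q[...,1])<.01)&(abs(q[...,0])<.012))):
        p=q[mm]; 
        if len(p)>3: print(n,nm,len(p),p.mean(0),p.min(0),p.max(0),z[mm].mean(),z[mm].max())
    # turquoise and box
    m=(W[...,0]>.15)&(W[...,0]<.55)&(W[...,1]>.38)&(W[...,1]<.9)&(z>.05)&(z<.19)
    print(n,"box",m.sum(),W[m].min(0),W[m].max(0), np.percentile(z[m],[50,95]))
cur=(.233,.526,.215,66.12)
for tg in[(.446,.2925,.13,78.3),(.446,.2925,.046,78.3)]:print(rel(cur,tg))
E
```

```text
top +y 97 [-0.0114  0.034 ] [-0.0301  0.0207] [0.0071 0.0478] 0.06951973839531501 0.0754757186180357
top -y 97 [-0.0005 -0.0317] [-0.0192 -0.0486] [ 0.0202 -0.0157] 0.06920107491837406 0.07380362307206245
top shaft 16 [-0.0015  0.0006] [-0.0061 -0.0066] [0.0033 0.0053] 0.07057815283265148 0.07582454006596895
top box 5604 [0.179  0.5046 0.0501] [0.4391 0.6908 0.1474] [0.1391 0.1432]
side +y 104 [-0.0156  0.0313] [-0.0331  0.0181] [0.0049 0.0489] 0.06788328757483542 0.07253566599121808
side -y 110 [-0.0043 -0.0344] [-0.0221 -0.0485] [ 0.0174 -0.0123] 0.06778682840721084 0.07161357218471354
side shaft 24 [-0.0044 -0.0015] [-0.0089 -0.0078] [0.0016 0.0057] 0.06840026639423179 0.07327180063179894
side box 3782 [0.1561 0.5012 0.0501] [0.4353 0.7313 0.1441] [0.1227 0.1414]
[-4.243  9.643  2.833  0.     0.    -2.03 ]
[-4.243  9.643  5.633  0.     0.    -2.03 ]
```

apply_moves --pt "1 -4.24 9.64 0.5 0 0 -2" --pt "1 -4.24 9.64 0.5 0 0 -2" --pt "1 -4.24 9.64 0.5 0 0 -2" --pt "1 -4.24 9.64 0.5 0 0 -2" --pt "1 -4.24 9.64 0.5 0 0 -2" --pt "1 -4.24 9.64 0.5 0 0 -2" --pt "1 -4.24 9.64 2.0 0 0 -2" --pt "1 -4.24 9.64 2.8 0 0 -2" --pt "1 -4.24 9.64 3.4 0 0 -2" --pt "1 -4.24 9.64 4 0 0 -2" --pt "1 -4.24 9.64 4 0 0 -2" --grip_force 30

```text
time_s: 1.52
tcp_pos: [0.4428, 0.2902, 0.0899]
eef_rot: [0.777, 0.629, -0.004, -0.001]
ft_force: [0.0, 0.4, -0.8]
grip_width: 0.0923
```

```bash
python3 - <<'E'
from h import *
im,d=get_image("side"); p=px("side",(.446,.293,.07)); u,v=p.astype(int)
cv2.imwrite("pics/g1.png",cv2.resize(im[max(v-75,0):v+75,u-100:u+100,::-1],(800,600),interpolation=cv2.INTER_CUBIC))
s=get_state();print(s["tcp_pos"],s["eef_rot"],s["time_s"],s["joints"])
E
```

```text
[0.4442 0.2914 0.0926] [ 0.7768  0.6298 -0.0023 -0.0009] 1.5667 [ 0.3529  0.1798  1.8278  0.0001  1.1391 -1.0097]
```

View pics/g1.png

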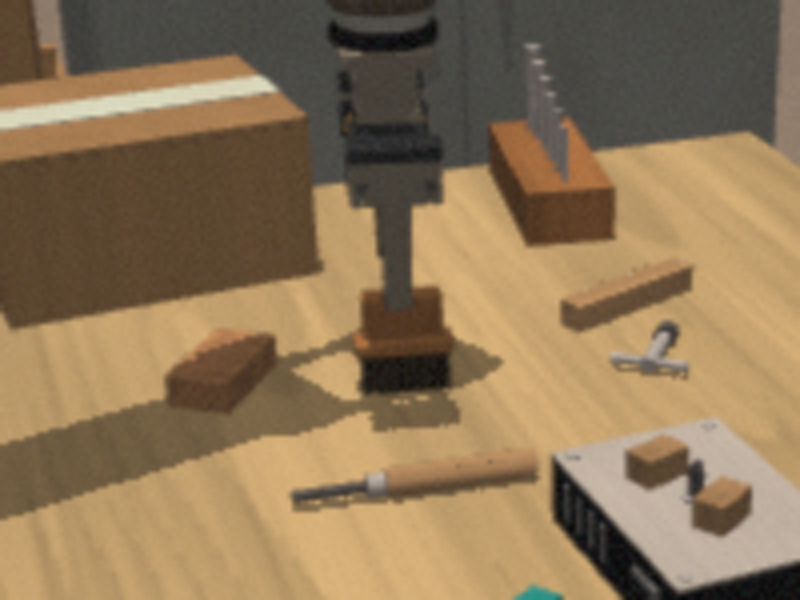

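The gripper sits centred over the brush grip (400,320 in the zoom). Next I descend and grasp.

apply_moves --pt "1 0 0 0.8 0 0 0" --pt "1 0 0 1.4 0 0 0" --pt "1 0 0 1.6 0 0 0" --pt "1 0 0 1.6 0 0 0" --pt "0 0 0 1.6 0 0 0" --pt "0 0 0 1.6 0 0 0" --pt "0 0 0 1.6 0 0 0" --pt "0 0 0 1.6 0 0 0" --pt "0 0 0 1.6 0 0 0" --pt "0 0 0 1.6 0 0 0" --pt "0 0 0 1.6 0 0 0" --pt "0 0 0 1.6 0 0 0" --grip_force 35

```text
time_s: 2.57
tcp_pos: [0.4457, 0.2924, 0.0466]
eef_rot: [0.777, 0.63, -0.0, -0.0]
ft_force: [-0.9, -0.1, -0.4]
grip_width: 0.0408
```

```bash
python3 - <<'E'
from h import *
s=get_state();print(s["tcp_pos"],s["eef_rot"],s["time_s"],s["joints"],s["grip_width"])
cur=(.446,.2925,.047,78.12)
# offcut targets in console frame
c=np.array([.5475,-.016]);a=np.radians(3.6);R=np.array([[np.cos(a),-np.sin(a)],[np.sin(a),np.cos(a)]])
for q in[(-.05,.046),(.09,.05),(-.044,-.046),(.09,-.05)]:
    p=c+R@np.array(q);print(q,p, rel(cur,(p[0],p[1],.102,3.6)))
E
```

```text
[0.4457 0.2924 0.0466] [ 0.7765  0.6301 -0.     -0.    ] 2.5667 [ 0.3536  0.2496  1.8499  0.      1.0421 -1.0098] 0.040809786520478813
(-0.05, 0.046) [0.4947 0.0268] [-8.334  3.412 -1.833  0.     0.    12.42 ]
(0.09, 0.05) [0.6342 0.0396] [-6.96   7.874 -1.833  0.     0.    12.42 ]
(-0.044, -0.046) [ 0.5065 -0.0647] [-11.236   4.424  -1.833   0.      0.     12.42 ]
(0.09, -0.05) [ 0.6405 -0.0603] [-10.172   8.764  -1.833   0.      0.     12.42 ]
```

apply_moves --pt "0 0 0 0 0 0 0" --pt "0 0 0 0 0 0 0" --pt "0 0 0 0 0 0 0" --pt "0 0 0 0 0 0 0" --pt "0 0 0 0 0 0 0" --pt "0 0 0 -1 0 0 0" --pt "0 0 0 -2 0 0 0" --pt "0 0 0 -3 0 0 0" --pt "0 0 0 -3.8 0 0 0" --pt "0 0 0 -3.8 0 0 0"

```text
time_s: 3.4
tcp_pos: [0.449, 0.2936, 0.1663]
eef_rot: [0.776, 0.63, 0.005, 0.002]
ft_force: [1.7, -0.1, -0.7]
grip_width: 0.0178
```

```bash
python3 - <<'E'
from h import *
im,d=get_image("side"); p=px("side",(.446,.293,.15)); u,v=p.astype(int)
cv2.imwrite("pics/g2.png",cv2.resize(im[max(v-75,0):v+75,u-100:u+100,::-1],(800,600),interpolation=cv2.INTER_CUBIC))
s=get_state();print(s["tcp_pos"],s["eef_rot"],s["time_s"],s["grip_width"])
cur=(.446,.2925,.161,78.12)
c=np.array([.5475,-.016]);a=np.radians(3.6);R=np.array([[np.cos(a),-np.sin(a)],[np.sin(a),np.cos(a)]])
for q in[(-.052,.047)]:
    p=c+R@np.array(q);print(q,p, rel(cur,(p[0],p[1],.161,3.6)))
E
```

```text
[0.4476 0.293  0.1632] [0.7765 0.6301 0.0027 0.0009] 3.45 0.018041834253505102
(-0.052, 0.047) [0.4927 0.0276] [-8.319  3.339 -0.     0.     0.    12.42 ]
```

View pics/g2.png

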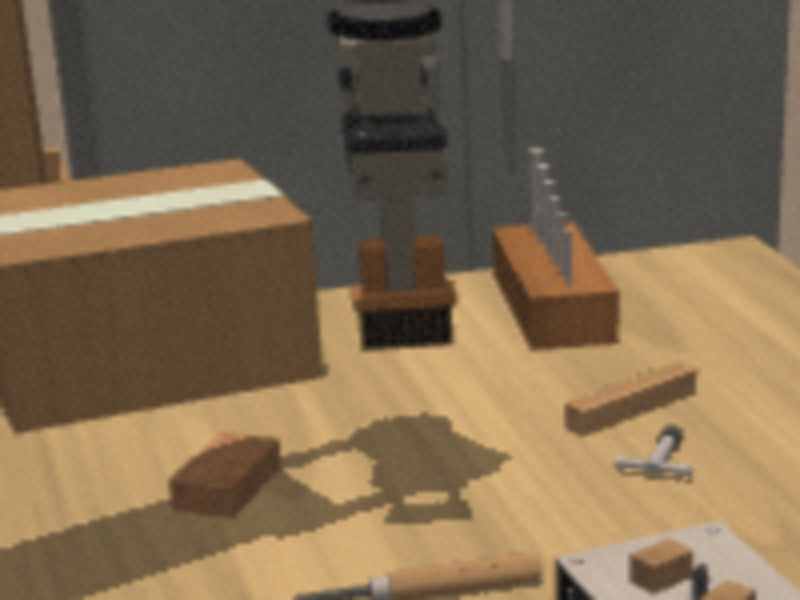

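The brush is held level and lifted (405,300). I'll carry it behind the +y offcut.

apply_moves --pt "0 -8.32 3.34 0 0 0 12.42" --pt "0 -8.32 3.34 0 0 0 12.42" --pt "0 -8.32 3.34 0 0 0 12.42" --pt "0 -8.32 3.34 0 0 0 12.42" --pt "0 -8.32 3.34 0 0 0 12.42" --pt "0 -8.32 3.34 0 0 0 12.42" --pt "0 -8.32 3.34 0 0 0 12.42" --pt "0 -8.32 3.34 0 0 0 12.42" --pt "0 -8.32 3.34 0 0 0 12.42" --pt "0 -8.32 3.34 0 0 0 12.42" --pt "0 -8.32 3.34 0 0 0 12.42" --pt "0 -8.32 3.34 0 0 0 12.42" --pt "0 -8.32 3.34 0 0 0 12.42" --pt "0 -8.32 3.34 0 0 0 12.42" --pt "0 -8.32 3.34 1.0 0 0 12.42" --pt "0 -8.32 3.34 1.5 0 0 12.42" --pt "0 -8.32 3.34 1.5 0 0 12.42"

```text
time_s: 4.87
tcp_pos: [0.4892, 0.0281, 0.1116]
eef_rot: [0.999, 0.032, -0.004, -0.001]
ft_force: [-0.5, 0.2, -1.4]
grip_width: 0.0181
```

```bash
python3 - <<'E'
from h import *
a=[]
for n,z in(("side",.08),("top",.08)):
    im,d=get_image(n); p=px(n,(.54,.0,z)); u,v=p.astype(int)
    a.append(cv2.resize(im[v-50:v+50,u-65:u+65,::-1],(390,300),interpolation=cv2.INTER_CUBIC))
cv2.imwrite("pics/g3.png",np.hstack(a))
s=get_state();print(s["tcp_pos"],s["eef_rot"],s["time_s"],s["grip_width"],s["joints"])
E
```

```text
[0.4919 0.0276 0.1152] [ 0.9995  0.0318 -0.0007 -0.0002] 4.9667 0.018032219218185177 [-0.1897  0.0487  1.9217 -0.      1.1726 -0.2533]
```

View pics/g3.png

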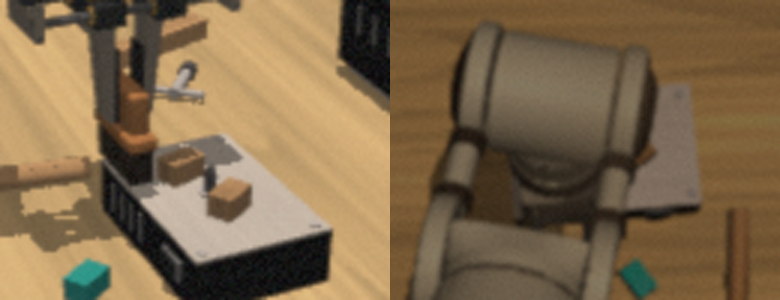

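The brush is behind (robot side of) the +y offcut at (130,150) in the side view. I'll lower it and sweep along +x.

apply_moves --pt "0 0 0 0.2 0 0 0" --pt "0 0 0 0.4 0 0 0" --pt "0 0 0 0.47 0 0 0" --pt "0 0 0 0.47 0 0 0" --pt "0 0.4 0 0.47 0 0 0" --pt "0 0.8 -0.03 0.47 0 0 0" --pt "0 1.2 -0.06 0.47 0 0 0" --pt "0 1.6 -0.1 0.47 0 0 0" --pt "0 2.0 -0.13 0.47 0 0 0" --pt "0 2.4 -0.16 0.47 0 0 0" --pt "0 2.8 -0.2 0.47 0 0 0" --pt "0 3.2 -0.2 0.47 0 0 0" --pt "0 3.6 -0.2 0.47 0 0 0" --pt "0 4.0 -0.2 0.47 0 0 0" --pt "0 4.4 -0.2 0.47 0 0 0" --pt "0 4.7 -0.2 0.47 0 0 0" --pt "0 4.7 -0.2 0.47 0 0 0" --pt "0 4.7 -0.2 -1 0 0 0" --pt "0 4.7 -0.2 -1.5 0 0 0" --pt "0 4.7 -0.2 -1.5 0 0 0"

```text
time_s: 6.63
tcp_pos: [0.6357, 0.042, 0.1664]
eef_rot: [0.999, 0.031, 0.005, 0.001]
ft_force: [0.7, -0.4, 0.3]
grip_width: 0.0174
```

```bash
python3 - <<'E'
from h import *
a=[]
for n,z in(("side",.08),("top",.08)):
    im,d=get_image(n); p=px(n,(.58,.0,z)); u,v=p.astype(int)
    a.append(cv2.resize(im[v-50:v+50,u-65:u+65,::-1],(390,300),interpolation=cv2.INTER_CUBIC))
cv2.imwrite("pics/g4.png",np.hstack(a))
s=get_state();print(s["tcp_pos"],s["eef_rot"],s["time_s"],s["grip_width"],s["ft_force"])
# cmd
cur=np.array([.4927,.0276,.116]);y=np.radians(3.6)
tx=4.7*.03;ty=-.2*.03
cur=[cur[0]+tx*np.cos(y)+ty*np.sin(y),cur[1]+tx*np.sin(y)-ty*np.cos(y),.161,3.6];print("cmd",cur)
c=np.array([.5475,-.016]);R=np.array([[np.cos(y),-np.sin(y)],[np.sin(y),np.cos(y)]])
for q in[(-.044,-.047)]:
    p=c+R@np.array(q);print(q,p, rel(cur,(p[0],p[1],.161,3.6)))
E
```

```text
[0.6328 0.0423 0.1611] [0.9995 0.0314 0.0006 0.0001] 6.7333 0.01738035132063976 [-0.6926  0.1735 -1.7384]
cmd [np.float64(0.6330450255912105), np.float64(0.04244162362420281), 0.161, 3.6]
(-0.044, -0.047) [ 0.5065 -0.0657] [-4.435  3.332 -0.     0.     0.    -0.   ]
```

View pics/g4.png

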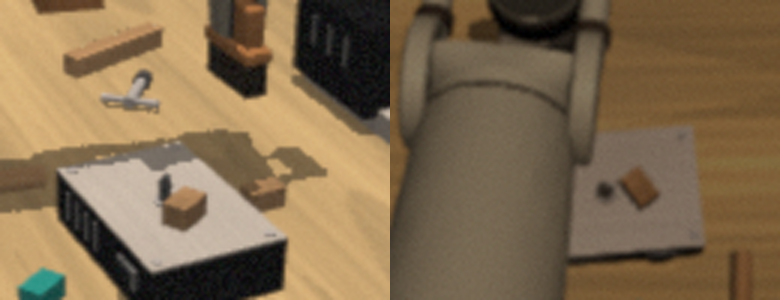

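The first offcut now lies on the bench beyond the box (265,195). Next is the -y one.

apply_moves --pt "0 -4.44 3.33 0 0 0 0" --pt "0 -4.44 3.33 0 0 0 0" --pt "0 -4.44 3.33 0 0 0 0" --pt "0 -4.44 3.33 0 0 0 0" --pt "0 -4.44 3.33 0 0 0 0" --pt "0 -4.44 3.33 0 0 0 0" --pt "0 -4.44 3.33 0 0 0 0" --pt "0 -4.44 3.33 0.5 0 0 0" --pt "0 -4.44 3.33 1.2 0 0 0" --pt "0 -4.44 3.33 1.5 0 0 0" --pt "0 -4.44 3.33 1.5 0 0 0"

```text
time_s: 7.65
tcp_pos: [0.5046, -0.0642, 0.1127]
eef_rot: [0.999, 0.032, -0.003, -0.001]
ft_force: [-0.6, 0.1, -2.5]
grip_width: 0.018
```

```bash
python3 - <<'E'
from h import *
a=[]
for n,z in(("side",.08),("top",.08)):
    im,d=get_image(n); p=px(n,(.56,-.02,z)); u,v=p.astype(int)
    a.append(cv2.resize(im[v-50:v+50,u-65:u+65,::-1],(390,300),interpolation=cv2.INTER_CUBIC))
cv2.imwrite("pics/g5.png",np.hstack(a))
s=get_state();print(s["tcp_pos"],s["eef_rot"],s["time_s"],s["grip_width"],s["ft_force"])
E
```

```text
[ 0.5064 -0.0652  0.1155] [ 0.9995  0.0319 -0.0003 -0.0002] 7.75 0.017786716147085064 [ 0.6111  0.0387 -0.3423]
```

View pics/g5.png

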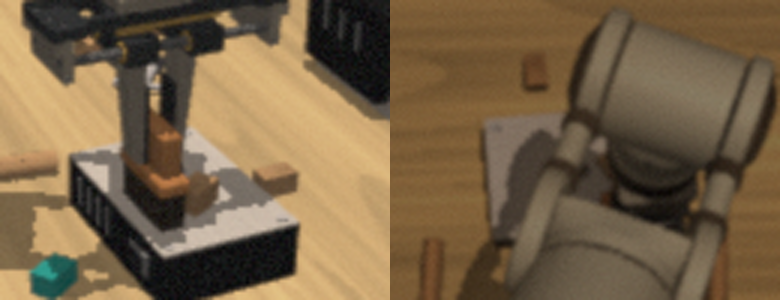

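apply_moves --pt "0 0 0 0.2 0 0 0" --pt "0 0 0 0.4 0 0 0" --pt "0 0 0 0.47 0 0 0" --pt "0 0 0 0.47 0 0 0" --pt "0 0.4 0 0.47 0 0 0" --pt "0 0.8 0.03 0.47 0 0 0" --pt "0 1.2 0.06 0.47 0 0 0" --pt "0 1.6 0.1 0.47 0 0 0" --pt "0 2.0 0.13 0.47 0 0 0" --pt "0 2.4 0.16 0.47 0 0 0" --pt "0 2.8 0.2 0.47 0 0 0" --pt "0 3.2 0.2 0.47 0 0 0" --pt "0 3.6 0.2 0.47 0 0 0" --pt "0 4.0 0.2 0.47 0 0 0" --pt "0 4.4 0.2 0.47 0 0 0" --pt "0 4.4 0.2 0.47 0 0 0" --pt "0 4.4 0.2 0.47 0 0 0" --pt "0 4.4 0.2 -1 0 0 0" --pt "0 4.4 0.2 -1.5 0 0 0" --pt "0 4.4 0.2 -1.5 0 0 0"

```text
time_s: 9.42
tcp_pos: [0.6407, -0.0644, 0.1664]
eef_rot: [0.999, 0.031, 0.004, 0.001]
ft_force: [1.2, -0.0, 0.2]
grip_width: 0.0179
```

```bash
python3 - <<'E'
from h import *
a=[]
for n,z in(("side",.08),("top",.08)):
    im,d=get_image(n); p=px(n,(.56,-.0,z)); u,v=p.astype(int)
    a.append(cv2.resize(im[v-50:v+50,u-65:u+65,::-1],(390,300),interpolation=cv2.INTER_CUBIC))
cv2.imwrite("pics/g6.png",np.hstack(a))
s=get_state();print(s["tcp_pos"],s["eef_rot"],s["time_s"],s["grip_width"],s["ft_force"])
y=np.radians(3.6);cur=np.array([.633045,.04244]);tx=-4.44*.03;ty=3.33*.03
f=lambda cur,tx,ty:np.array([cur[0]+tx*np.cos(y)+ty*np.sin(y),cur[1]+tx*np.sin(y)-ty*np.cos(y)])
cur=f(cur,tx,ty);cur=f(cur,4.4*.03,.2*.03);cur=[*cur,.161,3.6]
print("cmd",cur)
print(rel(cur,(.446,.2925,.161,78.12)))
E
```

```text
[ 0.638  -0.0636  0.161 ] [0.9995 0.0313 0.0005 0.0002] 9.5167 0.017738518687603445 [-1.0555  0.4517 -1.9772]
cmd [np.float64(0.6384968839440402), np.float64(-0.06332637916398914), 0.161, 3.6]
[ -5.659 -12.24   -0.      0.      0.    -12.42 ]
```

View pics/g6.png

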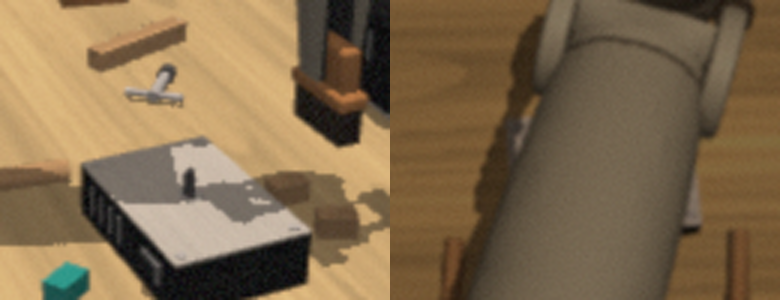

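Both offcuts are off the box, at (288,188) and (335,220) on the bench. I'll carry the brush back to its spot.

apply_moves --pt "0 -5.66 -12.24 0 0 0 -12.42" --pt "0 -5.66 -12.24 0 0 0 -12.42" --pt "0 -5.66 -12.24 0 0 0 -12.42" --pt "0 -5.66 -12.24 0 0 0 -12.42" --pt "0 -5.66 -12.24 0 0 0 -12.42" --pt "0 -5.66 -12.24 0 0 0 -12.42" --pt "0 -5.66 -12.24 0 0 0 -12.42" --pt "0 -5.66 -12.24 0 0 0 -12.42" --pt "0 -5.66 -12.24 0 0 0 -12.42" --pt "0 -5.66 -12.24 0 0 0 -12.42" --pt "0 -5.66 -12.24 0 0 0 -12.42" --pt "0 -5.66 -12.24 0 0 0 -12.42" --pt "0 -5.66 -12.24 0 0 0 -12.42" --pt "0 -5.66 -12.24 0 0 0 -12.42" --pt "0 -5.66 -12.24 0 0 0 -12.42" --pt "0 -5.66 -12.24 0 0 0 -12.42" --pt "0 -5.66 -12.24 1 0 0 -12.42" --pt "0 -5.66 -12.24 2 0 0 -12.42" --pt "0 -5.66 -12.24 2.6 0 0 -12.42" --pt "0 -5.66 -12.24 2.8 0 0 -12.42"

```text
time_s: 11.18
tcp_pos: [0.4434, 0.2909, 0.073]
eef_rot: [0.777, 0.63, -0.003, -0.001]
ft_force: [-1.6, 0.1, -0.6]
grip_width: 0.018
```

apply_moves --pt "0 0 0 0.4 0 0 0" --pt "0 0 0 0.7 0 0 0" --pt "0 0 0 0.9 0 0 0" --pt "0 0 0 1.0 0 0 0" --pt "0 0 0 1.0 0 0 0" --pt "0 0 0 1.0 0 0 0"

```text
time_s: 11.68
tcp_pos: [0.4463, 0.2926, 0.0472]
eef_rot: [0.776, 0.63, 0.001, 0.0]
ft_force: [0.7, -0.3, -0.8]
grip_width: 0.0177
```

```bash
python3 - <<'E'
from h import *
im,d=get_image("side"); p=px("side",(.446,.293,.07)); u,v=p.astype(int)
cv2.imwrite("pics/g7.png",cv2.resize(im[max(v-75,0):v+75,u-100:u+100,::-1],(640,480),interpolation=cv2.INTER_CUBIC))
w=cloud("side",d); m=(abs(w[...,0]-.446)<.05)&(abs(w[...,1]-.293)<.04)&(w[...,2]<.08)
print(np.percentile(w[m][:,2],[1,5,10,20]))
s=get_state();print(s["tcp_pos"],s["eef_rot"],s["time_s"],s["grip_width"],s["ft_force"])
E
```

```text
[-0.0025 -0.0014 -0.0008  0.0003]
[0.4463 0.2926 0.0473] [0.7765 0.6301 0.0007 0.0002] 11.7333 0.01768592057675405 [-0.1203  0.5714 -1.3788]
```

View pics/g7.png

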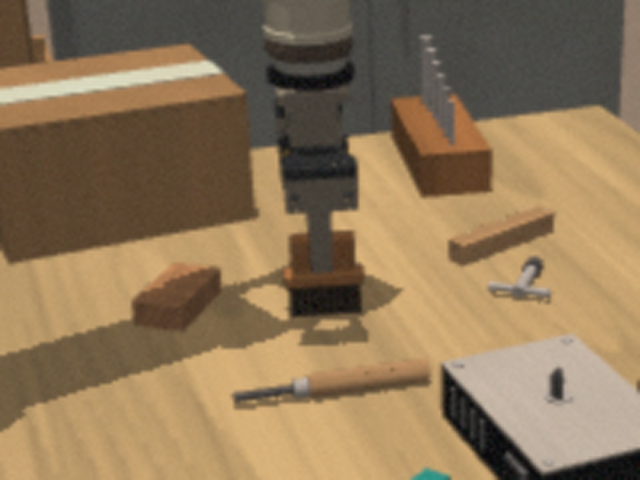

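apply_moves --pt "0 0 0 0.03 0 0 0" --pt "0 0 0 0.03 0 0 0" --pt "1 0 0 0.03 0 0 0" --pt "1 0 0 0.03 0 0 0" --pt "1 0 0 0.03 0 0 0" --pt "1 0 0 0.03 0 0 0" --pt "1 0 0 0.03 0 0 0" --pt "1 0 0 0.03 0 0 0" --pt "1 0 0 -0.8 0 0 0" --pt "1 0 0 -1.8 0 0 0" --pt "1 0 0 -2.8 0 0 0" --pt "1 0 0 -3.8 0 0 0" --pt "1 0 0 -3.8 0 0 0"

```text
time_s: 12.82
tcp_pos: [0.4496, 0.2939, 0.1675]
eef_rot: [0.776, 0.63, 0.006, 0.002]
ft_force: [0.9, -0.0, 0.6]
grip_width: 0.089
```

```bash
python3 - <<'E'
from h import *
s=get_state();print(s["tcp_pos"],s["eef_rot"],s["time_s"],s["joints"])
a=[]
for n,z in(("side",.06),("top",.06)):
    im,d=get_image(n); np.savez(n+"1.npz",im=im,d=d)
    for c in((.446,.293,z),(.56,-.02,z),(.4675,-.298,.03)):
        p=px(n,c); u,v=p.astype(int)
        a.append(cv2.resize(im[v-40:v+40,u-40:u+40,::-1],(260,260),interpolation=cv2.INTER_CUBIC))
cv2.imwrite("pics/g8.png",np.vstack([np.hstack(a[:3]),np.hstack(a[3:])]))
for n in("side","top"):
    w=cloud(n,np.load(n+"1.npz")["d"])
    def rep(x,y,r,z0,z1,nm):
        m=(abs(w[...,0]-x)<r)&(abs(w[...,1]-y)<r)&(w[...,2]>z0)&(w[...,2]<z1);p=w[m]
        if len(p)>4:print(n,nm,len(p),p.mean(0),p[:,2].max(),cv2.minAreaRect((p[:,:2]*1000).astype(np.float32)))
    rep(.446,.293,.06,.06,.1,"brush top");rep(.5475,-.016,.02,.06,.09,"shaft");rep(.4675,-.298,.05,.03,.08,"knob bar");rep(.5475,-.016,.11,.043,.054,"console")
E
```

```text
[0.4496 0.2939 0.1675] [0.7764 0.6302 0.0056 0.0019] 12.8167 [ 0.3539  0.0918  1.7656  0.      1.2725 -1.0097]
side brush top 154 [0.4431 0.2851 0.0711] 0.08035041639069085 ((443.9381408691406, 288.4599609375), (22.767112731933594, 59.81968688964844), 81.85321044921875)
side shaft 26 [ 0.5436 -0.0176  0.0676] 0.07379552250560784 ((544.2882690429688, -16.04529571533203), (10.903959274291992, 7.420967102050781), 67.48994445800781)
side knob bar 286 [ 0.4642 -0.3026  0.0424] 0.0500790884861988 ((465.9097595214844, -299.79559326171875), (18.628681182861328, 44.91227722167969), 85.14328002929688)
side console 1915 [ 0.5441 -0.0258  0.0494] 0.053825222346374546 ((546.9864501953125, -15.110435485839844), (122.87137603759766, 187.28749084472656), 3.674670934677124)
top brush top 56 [0.4371 0.2927 0.0754] 0.08174483432551582 ((447.09637451171875, 294.2008056640625), (59.06951904296875, 14.706400871276855), 5.729865074157715)
top shaft 16 [ 0.5465 -0.0153  0.0701] 0.07537321341294079 ((546.19677734375, -15.36579704284668), (11.894735336303711, 8.753758430480957), 70.52912902832031)
top knob bar 105 [ 0.4672 -0.2967  0.0459] 0.054568365224499926 ((468.06097412109375, -297.68157958984375), (15.928247451782227, 44.21550750732422), 85.0731430053711)
top console 2401 [ 0.5479 -0.0152  0.0495] 0.05399536735083066 ((548.8001098632812, -15.736495971679688), (122.0707015991211, 179.91632080078125), 3.689011335372925)
```

View pics/g8.png

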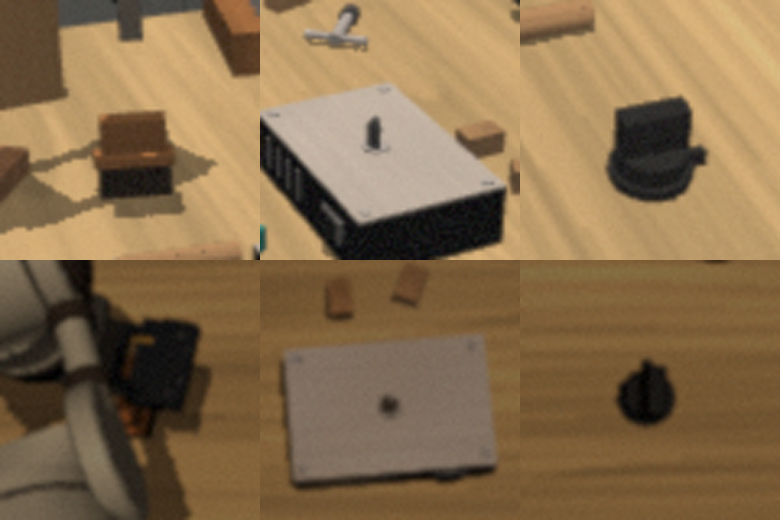

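The brush stands on its bristles, the box top is clear and the knob is untouched with its fin towards +x. Next I estimate which way the shaft's flat faces by fitting a silhouette model in both views.

```bash
cat > fit.py <<'E'
from h import *
import sys
from scipy.ndimage import gaussian_filter,shift
res={}
for n in("top","side"):
    ims=[get_image(n)[0].astype(float).mean(2) for _ in range(8)]
    I=np.mean(ims,0); np.save(n+"avg.npy",I)
C=np.array([.5475,-.0157])
def D(r,f,psi,z):
    t=np.linspace(0,2*np.pi,73);x=r*np.cos(t);y=r*np.sin(t);x=np.minimum(x,f)
    c,s=np.cos(psi),np.sin(psi)
    return np.stack([C[0]+c*x-s*y,C[1]+s*x+c*y,np.full_like(x,z)],1)
S=8
def render(n,psi,u0,v0,h):
    W=np.zeros((h*S,h*S),np.uint8)
    zz=list(np.linspace(.0515,.069,12))+list(np.linspace(.069,.074,8))
    for z in zz:
        k=1 if z<=.069 else 1-.5*(z-.069)/.005
        p=D(.007*k,.003*k,psi,z)
        q=np.array([px(n,a) for a in p])
        q=((q-[u0,v0]+.5)*S-.5)
        cv2.fillPoly(W,[np.round(q*16).astype(np.int32)],255,shift=4)
    return W.astype(float)/255
for n in("top","side"):
    I=np.load(n+"avg.npy");u,v=px(n,(*C,.063)).astype(int);h=22;u0,v0=u-11,v-11
    P=I[v0:v0+h,u0:u0+h]
    out=[]
    for deg in range(-50,51,5):
        M=render(n,np.radians(deg),u0,v0,h);best=(1e9,)
        for sg in(.5,.8):
          G=gaussian_filter(M,sg*S)
          for du in np.arange(-2,2.01,.25):
            for dv in np.arange(-2,2.01,.25):
                A=np.roll(G,(int(dv*S),int(du*S)),(0,1)).reshape(h,S,h,S).mean((1,3))
                X=np.stack([A.ravel(),np.ones(h*h)],1)
                c,_,_,_=np.linalg.lstsq(X,P.ravel(),rcond=None)
                e=((X@c-P.ravel())**2).mean()
                if e<best[0]:best=(e,du,dv,sg,c[0],c[1])
        out.append((deg,*np.round(best,2)))
    for o in out:print(n,*o)
E
python3 fit.py; python3 - <<'E'
import numpy as np,cv2
a=[]
from h import px
for n in("top","side"):
    I=np.load(n+"avg.npy");u,v=px(n,(.5475,-.0157,.063)).astype(int)
    P=I[v-12:v+12,u-12:u+12];a.append(cv2.resize(np.clip((P-P.min())/(P.max()-P.min())*255,0,255).astype(np.uint8),(390,390),interpolation=cv2.INTER_NEAREST))
cv2.imwrite("pics/sh.png",np.hstack(a))
E
```

```text
Traceback (most recent call last):
  File "fit.py", line 29, in <module>
    M=render(n,np.radians(deg),u0,v0,h);best=(1e9,)
  File "fit.py", line 20, in render
    q=np.array([px(n,a) for a in p])
                ~~^^^^^
  File "h.py", line 11, in px
    c=get_calibration(n);K=c["K"];P=c["pose"]
ValueError: time passes only in moves, steps and waits
```

View pics/sh.png

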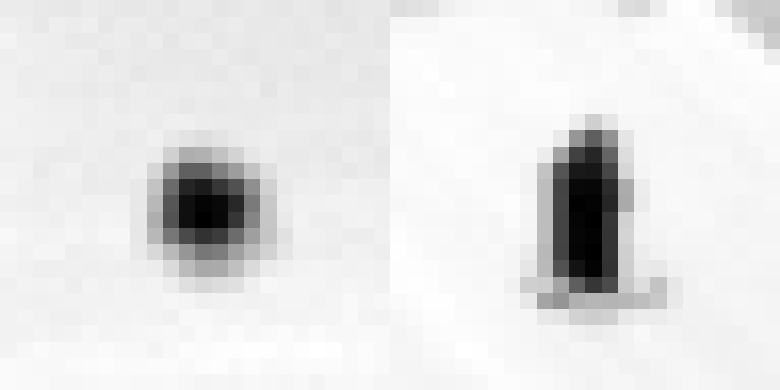

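```bash
sed -i 's/^def px/_c={}\ndef cal(n):\n    if n not in _c:_c[n]=get_calibration(n)\n    return _c[n]\ndef px/; s/c=get_calibration(n);K/c=cal(n);K/' h.py
python3 - <<'E'
s=open("fit.py").read()
i=s.index("for n in(\"top\",\"side\"):\n    ims");j=s.index("C=np.array")
open("fit.py","w").write(s[:i]+s[j:])
E
time python3 fit.py
```

```text
top -50 11.08 0.0 -0.25 0.8 -78.9 109.51
top -45 10.35 0.0 -0.25 0.8 -78.85 109.52
top -40 9.81 0.0 -0.25 0.8 -78.75 109.53
top -35 9.06 -0.25 -0.25 0.8 -78.51 109.55
top -30 8.76 -0.25 -0.25 0.8 -78.67 109.55
top -25 8.56 -0.25 -0.25 0.8 -78.72 109.55
top -20 8.28 -0.25 -0.25 0.8 -78.56 109.55
top -15 8.39 -0.25 -0.25 0.8 -78.66 109.55
top -10 8.59 -0.25 -0.25 0.8 -78.65 109.55
top -5 8.98 -0.25 -0.25 0.8 -78.57 109.54
top 0 9.4 -0.25 -0.25 0.8 -78.58 109.53
top 5 10.19 -0.25 -0.25 0.8 -78.43 109.53
top 10 10.8 -0.25 -0.25 0.8 -78.22 109.52
top 15 11.61 -0.5 -0.25 0.8 -78.27 109.51
top 20 12.07 -0.5 -0.25 0.8 -78.16 109.5
top 25 12.78 -0.5 -0.25 0.8 -78.12 109.5
top 30 13.41 -0.5 -0.25 0.8 -78.09 109.49
top 35 14.26 -0.5 -0.25 0.8 -78.2 109.48
top 40 15.14 -0.5 -0.25 0.8 -78.22 109.46
top 45 16.12 -0.75 -0.25 0.8 -78.39 109.45
top 50 16.54 -0.75 -0.25 0.8 -78.51 109.44
side -50 65.67 -0.75 0.5 0.8 -116.2 178.27
side -45 56.21 -0.5 0.5 0.8 -118.51 178.24
side -40 47.38 -0.5 0.5 0.8 -121.01 178.19
side -35 41.44 -0.5 0.5 0.8 -123.6 178.12
side -30 36.63 -0.25 0.5 0.8 -126.35 178.03
side -25 30.45 -0.25 0.25 0.8 -129.49 177.96
side -20 31.16 -0.25 0.25 0.8 -127.53 178.03
side -15 36.93 -0.25 0.25 0.8 -125.12 178.09
side -10 40.09 -0.5 0.25 0.8 -122.3 178.21
side -5 46.61 -0.5 0.25 0.8 -119.63 178.3
side 0 56.05 -0.5 0.25 0.8 -116.8 178.38
side 5 63.56 -0.75 0.25 0.8 -114.44 178.45
side 10 69.05 -0.75 0.25 0.8 -112.68 178.51
side 15 76.63 -0.75 0.25 0.8 -110.81 178.56
side 20 84.41 -0.75 0.25 0.8 -109.1 178.59
side 25 91.63 -0.75 0.25 0.8 -107.66 178.61
side 30 96.27 -1.0 0.25 0.8 -106.53 178.65
side 35 99.8 -1.0 0.25 0.8 -105.65 178.67
side 40 102.59 -1.0 0.25 0.8 -105.02 178.69
side 45 104.72 -1.0 0.25 0.8 -104.53 178.71
side 50 105.67 -1.0 0.5 0.8 -104.26 178.72
real	0m10.508s
user	0m11.077s
sys	0m0.120s
```

Both views agree on the flat facing about -22° (-0.38 rad) from +x, with the shaft axis near (0.5475, -0.0155). On to the knob.

```bash
python3 - <<'E'
from h import *
cur=(.446,.2925,.161,78.12)
print(rel(cur,(.467,-.2985,.161,85.5)),rel(cur,(.467,-.2985,.08,85.5)),get_state()["time_s"])
E
```

```text
[-19.134   4.741  -0.      0.      0.     -1.23 ] [-19.134   4.741   2.7     0.      0.     -1.23 ] 13.7167
```

apply_moves --pt "1 -19.13 4.74 0 0 0 -1.23" --pt "1 -19.13 4.74 0 0 0 -1.23" --pt "1 -19.13 4.74 0 0 0 -1.23" --pt "1 -19.13 4.74 0 0 0 -1.23" --pt "1 -19.13 4.74 0 0 0 -1.23" --pt "1 -19.13 4.74 0 0 0 -1.23" --pt "1 -19.13 4.74 0 0 0 -1.23" --pt "1 -19.13 4.74 0 0 0 -1.23" --pt "1 -19.13 4.74 0 0 0 -1.23" --pt "1 -19.13 4.74 0 0 0 -1.23" --pt "1 -19.13 4.74 0 0 0 -1.23" --pt "1 -19.13 4.74 0 0 0 -1.23" --pt "1 -19.13 4.74 0 0 0 -1.23" --pt "1 -19.13 4.74 0 0 0 -1.23" --pt "1 -19.13 4.74 0 0 0 -1.23" --pt "1 -19.13 4.74 0 0 0 -1.23" --pt "1 -19.13 4.74 1 0 0 -1.23" --pt "1 -19.13 4.74 2 0 0 -1.23" --pt "1 -19.13 4.74 2.7 0 0 -1.23" --pt "1 -19.13 4.74 2.7 0 0 -1.23"

```text
time_s: 15.38
tcp_pos: [0.4639, -0.2938, 0.0746]
eef_rot: [0.734, 0.679, 0.0, -0.005]
ft_force: [-0.7, 0.5, -1.1]
grip_width: 0.0921
```

apply_moves --pt "1 0 0 0.2 0 0 0" --pt "1 0 0 0.3 0 0 0" --pt "1 0 0 0.3 0 0 0"

```text
time_s: 15.63
tcp_pos: [0.4674, -0.2984, 0.0716]
eef_rot: [0.734, 0.679, 0.0, 0.001]
ft_force: [0.4, -0.2, 1.3]
grip_width: 0.0918
```

```bash
python3 - <<'E'
from h import *
s=get_state();print(s["tcp_pos"],s["eef_rot"],s["time_s"],s["joints"])
a=[]
for n in("side","top"):
    im,d=get_image(n); u,v=px(n,(.467,-.2985,.04)).astype(int)
    a.append(cv2.resize(im[v-45:v+45,u-45:u+45,::-1],(400,400),interpolation=cv2.INTER_CUBIC))
cv2.imwrite("pics/k1.png",np.hstack(a))
E
```

```text
[ 0.4674 -0.2984  0.0716] [0.7341 0.6791 0.0001 0.0008] 15.6333 [-0.7862  0.2605  1.7789  0.0001  1.1006 -2.2792]
```

View pics/k1.png

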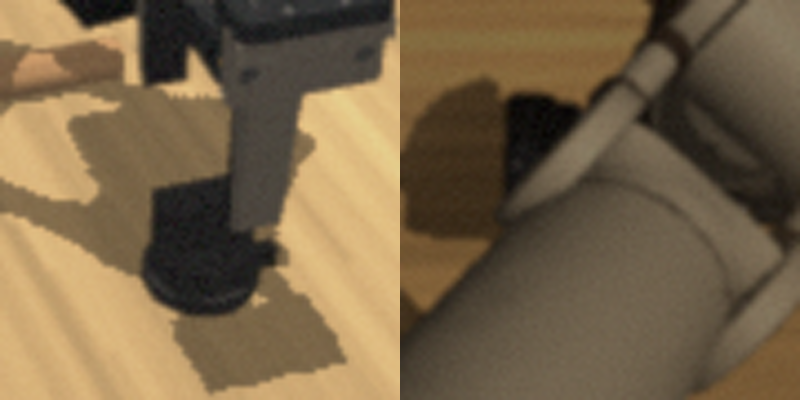

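```bash
python3 - <<'E'
from h import *
im,d=get_image("side");u0,v0=px("side",(.467,-.2985,.04)).astype(int)
w=cloud("side",d)
f=lambda p:(px("side",p)-[u0,v0]+45)*400/90
a=np.radians(85.5);X=np.array([np.cos(a),np.sin(a)])
for s in(-.046,-.064):
    print(s,f((*(np.array([.4674,-.2984])+s*X),.0716)))
print("knob top",f((.467,-.2985,.048)))
m=(w[...,2]>.072)&(w[...,2]<.11)&(w[...,1]<-.32)&(w[...,1]>-.42)&(abs(w[...,0]-.47)<.06)
print(w[m].min(0),w[m].max(0),w[m].mean(0))
m=(w[...,2]>.03)&(w[...,2]<.06)&(abs(w[...,1]+.2985)<.035)&(abs(w[...,0]-.47)<.06)
print(w[m].min(0),w[m].max(0),w[m].mean(0))
E
```

```text
-0.046 [249.7429 211.2615]
-0.064 [267.5096 239.9471]
knob top [203.7917 187.1193]
[ 0.4505 -0.3623  0.0738] [ 0.471  -0.3433  0.11  ] [ 0.4577 -0.3566  0.0932]
[ 0.4439 -0.3086  0.03  ] [ 0.4802 -0.2897  0.0508] [ 0.4581 -0.3017  0.0425]
```

The finger projects where the model predicts, so the jaws straddle the knob's bar. Descend and grasp.

apply_moves --pt "1 0 0 0.6 0 0 0" --pt "1 0 0 1.1 0 0 0" --pt "1 0 0 1.4 0 0 0" --pt "1 0 0 1.53 0 0 0" --pt "1 0 0 1.53 0 0 0" --pt "0 0 0 1.53 0 0 0" --pt "0 0 0 1.53 0 0 0" --pt "0 0 0 1.53 0 0 0" --pt "0 0 0 1.53 0 0 0" --pt "0 0 0 1.53 0 0 0" --pt "0 0 0 1.53 0 0 0" --pt "0 0 0 1.53 0 0 0" --pt "0 0 0 1.53 0 0 0" --pt "0 0 0 1.53 0 0 0" --pt "0 0 0 1.53 0 0 0" --pt "0 0 0 1.53 0 0 0" --pt "0 0 0 1.53 0 0 0" --pt "0 0 0 1.53 0 0 0" --pt "0 0 0 1.53 0 0 0" --grip_force 45

```text
time_s: 17.37
tcp_pos: [0.4667, -0.2984, 0.0246]
eef_rot: [0.734, 0.679, 0.0, -0.0]
ft_force: [-0.3, 0.6, -0.4]
grip_width: 0.0158
```

apply_moves --pt "0 0 0 -0.3 0 0 0" --pt "0 0 0 -1.2 0 0 0" --pt "0 0 0 -2.2 0 0 0" --pt "0 0 0 -3.2 0 0 0" --pt "0 0 0 -4.0 0 0 0" --pt "0 0 0 -4.0 0 0 0"

```text
time_s: 17.87
tcp_pos: [0.4695, -0.3012, 0.1516]
eef_rot: [0.734, 0.679, 0.0, 0.006]
ft_force: [0.3, -0.3, -0.0]
grip_width: 0.0159
```

```bash
python3 - <<'E'
from h import *
s=get_state();print(s["tcp_pos"],s["eef_rot"],s["time_s"],s["joints"],s["grip_width"])
a=[]
for n in("side","top"):
    im,d=get_image(n); u,v=px(n,(.467,-.2985,.13)).astype(int)
    a.append(cv2.resize(im[v-45:v+45,u-45:u+45,::-1],(400,400),interpolation=cv2.INTER_CUBIC))
cv2.imwrite("pics/k2.png",np.hstack(a))
cur=(.467,-.2985,.1451,85.5)
print(rel(cur,(.5475,-.0155,.1451,68)))
E
```

```text
[ 0.4695 -0.3012  0.1516] [0.7342 0.6789 0.0002 0.0056] 17.8667 [-0.787   0.1614  1.7221 -0.0001  1.2469 -2.2795] 0.015949384765518687
[ 9.615  1.935 -0.     0.     0.     2.917]
```

View pics/k2.png

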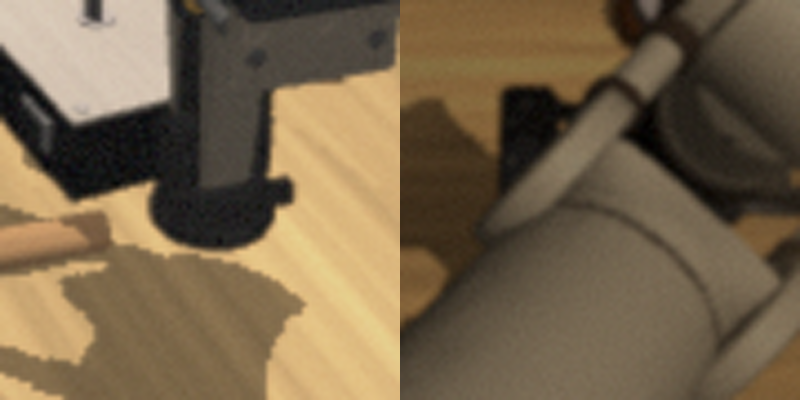

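Knob is held (210,210), fin towards +x. Move above the shaft.

apply_moves --pt "0 9.61 1.94 0 0 0 2.92" --pt "0 9.61 1.94 0 0 0 2.92" --pt "0 9.61 1.94 0 0 0 2.92" --pt "0 9.61 1.94 0 0 0 2.92" --pt "0 9.61 1.94 0 0 0 2.92" --pt "0 9.61 1.94 0 0 0 2.92" --pt "0 9.61 1.94 0 0 0 2.92" --pt "0 9.61 1.94 0 0 0 2.92" --pt "0 9.61 1.94 0 0 0 2.92" --pt "0 9.61 1.94 0 0 0 2.92" --pt "0 9.61 1.94 0.5 0 0 2.92" --pt "0 9.61 1.94 0.8 0 0 2.92" --pt "0 9.61 1.94 0.8 0 0 2.92" --pt "0 9.61 1.94 0.8 0 0 2.92"

```text
time_s: 19.13
tcp_pos: [0.5463, -0.0167, 0.1197]
eef_rot: [0.83, 0.558, -0.001, -0.001]
ft_force: [-1.0, -0.3, -0.2]
grip_width: 0.0158
```

```bash
python3 - <<'E'
from h import *
s=get_state();print(s["tcp_pos"],s["eef_rot"],s["time_s"],s["joints"],s["grip_width"],s["ft_force"])
im=np.mean([get_image("side")[0].astype(float) for _ in range(4)],0); np.save("hov.npy",im)
d=get_image("side")[1];w=cloud("side",d)
u,v=px("side",(.5475,-.0155,.08)).astype(int);print(u,v)
cv2.imwrite("pics/k3.png",cv2.resize(im[v-35:v+35,u-35:u+35,::-1].astype(np.uint8),(560,560),interpolation=cv2.INTER_CUBIC))
# skirt points (underside z~.0965-.1035)
tz=s["tcp_pos"][2]-.0246
print("underside est",tz)
m=(w[...,2]>tz)&(w[...,2]<tz+.006)&(abs(w[...,0]-.5475)<.045)&(abs(w[...,1]+.0155)<.045)
p=w[m];print(len(p),p.min(0),p.max(0))
# circle fit to visible skirt wall r=26 excluding fin
from scipy.optimize import least_squares
r=least_squares(lambda c:np.hypot(p[:,0]-c[0],p[:,1]-c[1])-.026,[.5475,-.0155],loss="soft_l1",f_scale=.001)
print(r.x,np.std(r.fun))
E
```

```text
[ 0.5463 -0.0167  0.1197] [ 0.8297  0.5583 -0.0009 -0.0009] 19.1333 [-0.2517  0.1802  1.7681 -0.0002  1.1958 -1.4362] 0.015843494234888233 [-0.9675 -0.256  -0.2004]
281 199
underside est 0.09507114796456843
44 [ 0.5204 -0.0456  0.0957] [ 0.577  -0.0148  0.101 ]
[ 0.5477 -0.0165] 0.0024596540170833195
```

View pics/k3.png

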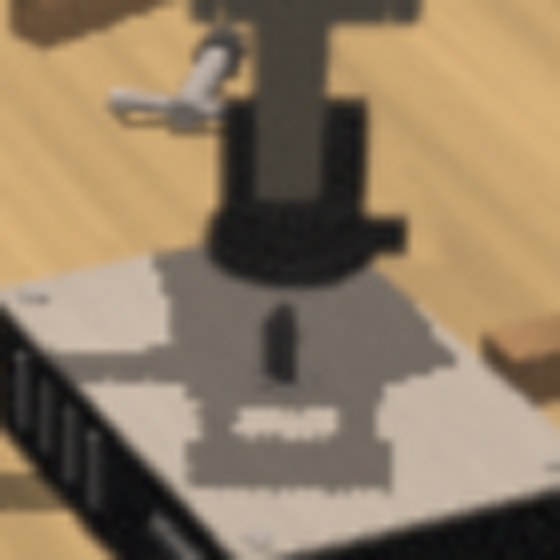

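```bash
python3 - <<'E'
from h import *
u,v=281,199
for z in(.06,.074,.098,.13): print(z,(px("side",(.5475,-.0155,z))-[u,v]+35.5)*8-.5)
im=np.load("hov.npy").mean(2)
for vv in(v-35+28,v-35+29,v-35+30): print(vv,im[vv,u-35+22:u-35+54].astype(int))
for vv in(v-35+14,v-35+16): print(vv,im[vv,u-35+22:u-35+54].astype(int))
for vv in(v-35+42,v-35+44): print(vv,im[vv,u-35+22:u-35+54].astype(int))
E
```

```text
0.06 [287.6302 347.8916]
0.074 [288.8434 307.9104]
0.098 [290.9559 238.2898]
0.13 [293.839  143.2749]
192 [160 158 152 121  66  33  26  27  27  26  27  28  27  26  29  28  29  24
  29  29  22  24  26  30  30  32  31  37  68 139 156 154]
193 [162 158 151 108  55  29  26  27  27  25  29  29  28  28  27  26  28  27
  27  27  26  28  27  29  30  28  29  32  65 145 158 157]
194 [158 147 134  96  51  33  24  26  26  26  28  24  28  29  31  30  28  25
  27  26  29  28  28  31  30  28  33  37  75 149 160 159]
178 [ 96  96  93 101 108  77  44  31  29  40  61  65  65  64  64  66  66  63
  53  37  31  32  34  58 127 149 149 148 149 154 157 159]
180 [105 102 103 103 108  74  38  30  26  36  58  64  65  65  66  64  65  64
  45  32  30  30  30  59 129 153 155 153 151 150 150 152]
206 [114 109 108 107 108 108 108 109 109 108  89  56  41  41  50  86 104 108
 107 107 107 107 107 107 108 107 107 106 108 108 107 110]
208 [111 108 109 109 108 106 106 107 108 107  91  57  42  42  52  97 106 107
 105 107 107 106 107 106 106 105 108 106 105 107 106 107]
```

The knob lines up over the shaft axis in the side view: skirt centre at 290 against 291 predicted, bar at 293.5 against 293.8. Descend gently.

apply_moves --pt "0 0 0 0.2 0 0 0" --pt "0 0 0 0.4 0 0 0" --pt "0 0 0 0.55 0 0 0" --pt "0 0 0 0.7 0 0 0" --pt "0 0 0 0.8 0 0 0" --pt "0 0 0 0.9 0 0 0" --pt "0 0 0 0.9 0 0 0" --pt "0 0 0 0.9 0 0 0"

```text
time_s: 20.05
tcp_pos: [0.5474, -0.0154, 0.0938]
eef_rot: [0.829, 0.559, 0.0, -0.0]
ft_force: [0.3, 1.2, 0.4]
grip_width: 0.0158
```

No vertical force with the underside about 5 mm below the tip, so the bore has engaged. Continue.

apply_moves --pt "0 0 0 0.08 0 0 0" --pt "0 0 0 0.16 0 0 0" --pt "0 0 0 0.24 0 0 0" --pt "0 0 0 0.3 0 0 0" --pt "0 0 0 0.35 0 0 0" --pt "0 0 0 0.35 0 0 0" --pt "0 0 0 0.35 0 0 0"

```text
time_s: 20.63
tcp_pos: [0.5476, -0.015, 0.0833]
eef_rot: [0.829, 0.559, 0.001, -0.0]
ft_force: [0.9, 6.1, 2.1]
grip_width: 0.0155
```

apply_moves --pt "0 0.03 -0.01 0 0 0 0" --pt "0 0.03 -0.01 0.06 0 0 0" --pt "0 0.03 -0.01 0.12 0 0 0" --pt "0 0.03 -0.01 0.16 0 0 0" --pt "0 0.03 -0.01 0.2 0 0 0" --pt "0 0.03 -0.01 0.2 0 0 0" --pt "0 0.03 -0.01 0.2 0 0 0"

```text
time_s: 21.22
tcp_pos: [0.5477, -0.0149, 0.0778]
eef_rot: [0.829, 0.559, 0.0, 0.0]
ft_force: [-1.0, 2.3, 6.2]
grip_width: 0.0156
```

apply_moves --pt "0 0.01 0 0.03 0 0 0" --pt "0 0.01 0 0.06 0 0 0" --pt "0 0.01 0 0.06 0 0 0" --pt "0 0.01 0 0.06 0 0 0"

```text
time_s: 21.55
tcp_pos: [0.5479, -0.0149, 0.0773]
eef_rot: [0.829, 0.559, -0.0, 0.0]
ft_force: [-4.8, 4.0, 14.7]
grip_width: 0.0158
```

apply_moves --pt "0 0 0 0.01 0 0 0" --pt "0 0 0 0.01 0 0 0" --pt "0 0 0 0.01 0 0 0" --pt "0 0 0 0.01 0 0 0" --pt "0 0 0 0.01 0 0 0" --pt "0 0 0 0.01 0 0 0"

```text
time_s: 22.05
tcp_pos: [0.5479, -0.0149, 0.0772]
eef_rot: [0.829, 0.559, -0.0, 0.0]
ft_force: [-5.6, 3.1, 16.4]
grip_width: 0.0155
```

```bash
python3 - <<'E'
from h import *
s=get_state();print(s["tcp_pos"],s["ft_force"],s["time_s"],s["grip_width"])
im,d=get_image("side"); im=im[...,::-1]
u,v=px("side",(.5475,-.0155,.06)).astype(int)
cv2.imwrite("pics/f1.png",np.hstack([cv2.resize(im[v-40:v+40,u-40:u+40],(390,390),interpolation=cv2.INTER_CUBIC),cv2.resize(im[130:330,180:380],(390,390),interpolation=cv2.INTER_CUBIC)]))
w=cloud("side",d)
m=(abs(w[...,0]-.5475)<.04)&(w[...,1]<-.02)&(w[...,1]>-.046)&(w[...,2]>.051)
p=w[m];r=np.hypot(p[:,0]-.5475,p[:,1]+.0155);print("skirt z range",np.percentile(p[(r>.023)&(r<.028)][:,2],[2,10,50,90]))
m=(abs(w[...,0]-.446)<.05)&(abs(w[...,1]-.293)<.04)&(w[...,2]>.01);print("brush top",np.percentile(w[m][:,2],98))
E
```

```text
[ 0.5479 -0.0149  0.0772] [-5.6091  3.0796 16.4201] 22.05 0.015496556712996521
skirt z range [0.0523 0.0547 0.0977 0.1332]
brush top 0.07833841152387708
```

View pics/f1.png

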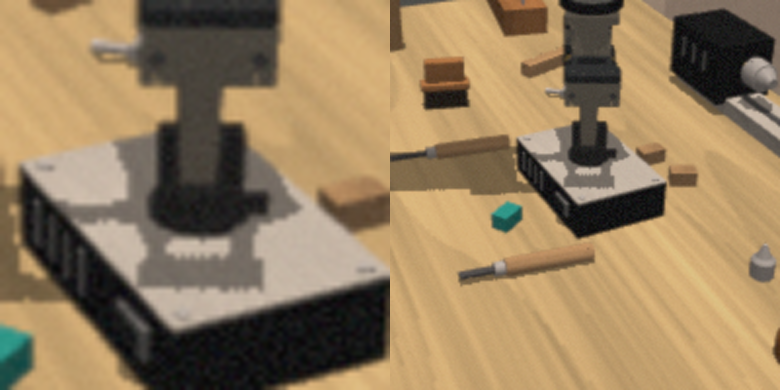

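The knob skirt sits about 3 mm above the box top (205,215), the brush is standing, and the offcuts are on the bench. Handing in.

```bash
python3 -c "
from station import *
print(finish_job())"
```

```text
the job is handed in; nothing more can be done
None
```

I carried out the job in the order asked and handed it in at about 22 s of the 67 s allowed; `finish_job` gave no verdict.

- **Offcuts and brush:** I gripped the bench brush and swept both beech offcuts off the far edge of the box, one stroke each. I then stood the brush back on its bristles at its old spot; its top measured 78 mm, as the text gives.
- **Knob:** Both camera views put the shaft's flat at about -22° from straight ahead. I turned the knob to match, and it slid on at the first try. I pressed it home and am still gripping and pressing it.
- **Last checks on the knob:** The gripper stopped at the height expected for a fully pressed shaft (77.2 mm measured, about 77.6 mm expected). The push was 16 N, where 8 N is enough, and the skirt was about 3 mm above the box top.
- **Bystanders:** In the last pictures the other tools in view and the turquoise look-alike looked undisturbed. I checked these by eye only.
- **Side force:** About 6 N of sideways force showed while the knob slid on. I shifted it about 1 mm to ease that, and about 6 N remains (mainly along -x); I left it, since the height and push had settled.

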